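# Try the lid of a phone test fixture, free its bolt if it is caught, and hold the lid open

## Robot

A 6-joint arm with a two-finger parallel gripper is mounted at the origin on a cart in front of the work surface, level with it; the furniture and walls round the work are solid. World frame = base frame: x ahead of the robot, y to its left, z up, the work surface at z = 0. Lengths are in m, angles in rad, forces in N, time in s.
With the tool pointing down it reaches from about 0.35 to 1 m from the base axis. Payload 7.1 kg.
Tool frame: the origin (TCP) lies between the finger pads, 19 mm behind the fingertips; this is the grasp point; z points along the fingers, y is the line along which they close (so a half turn about z gives the same grasp; the last joint's range is limited). The gripper opens to 85 mm and grips with 20 to 120 N. Pads are 22 mm wide; open, the fingers measure 114 mm over their backs; the gripper's body (76 mm by 85 mm) begins 54 mm behind the grasp point. The pads swing forward as they close: fully open they stand 13 mm farther back than shut.
Start: joints at [-0.019, 0.423, 1.63, -0, 1.089, -0.019], TCP at [0.625, 0, 0.25] pointing down, gripper open.
Joint ranges: [-3, 3], [-0.9, 2.11], [0.09, 2.58], [-1.31, 4.45], [0.11, 2.69], [-2.54, 2.54]. Speed limits (rad/s): [2.39, 2.39, 3.01, 3.14, 3.14, 3.14].

## Interface

Orientations are given as a rotation vector (axis times angle).
In Python, from rig import manip gives the robot as it stands. The module is installed in compiled form; this text tells all that it offers. Calls block until the motion is done:
- manip.move_to(position, orientation): joint-space move of the TCP to a pose.
- manip.servo_line(position, orientation=None, rate=0.15): straight line of the TCP; orientation=None keeps the orientation; rate is the mean speed in m/s.
- manip.set_joints(angles): joint-space move.
- manip.command_gripper(opening, f_grip=None): finger opening in m; f_grip is the grip in N (None keeps the last); returns when the fingers have stopped.
- manip.hold(seconds).
- manip.solve_ik(position, orientation): joint angles nearest the present ones, or None.
- manip.camera(name): name is "scene" or "side" or "wrist"; returns a dict with "image" (400x640x3 uint8, red, green, blue), "fx", "fy", "cx", "cy" (pixels), "cam_to_world" (4x4, takes a point from camera to world coordinates); the wrist camera has in their place "mount" (4x4, takes a point from camera to tool coordinates, whose origin is the TCP and whose axes are the flange's). Camera axes: x right, y down, z forward; pixel columns grow to the right and rows downward; lengths in m; the calibration is good to about 2 mm. A picture is of the moment at which its call begins: read the wrist's pose just before it. There is no depth.
A pose or a line that the arm cannot do raises manip.IKError and nothing moves.
- manip.sign_off(): hands the job in; it is judged then, once.
Readings, each from a call of its own:
- manip.get_time(): time.
- manip.get_joint_positions(): joint angles.
- manip.get_joint_vel(): joint speeds.
- manip.get_tau(): joint torques, N m.
- manip.get_position(): TCP position.
- manip.get_ee_rot(): TCP orientation.
- manip.get_contact_force(): force on the tool from outside, world axes, zero at the start.
- manip.get_torque(): the same for the moment, N m.
- manip.get_width(): finger opening in m.
- manip.get_grip_force(): force on a finger pad.
Only numpy, scipy, OpenCV 4.12 (cv2) and the standard library are available. Lean on these libraries where they do the work, as an engineer would, in place of code of your own. Each camera call takes 0.05 s, during which the arm holds its last target. There are 200 camera calls.

## Task

The slide bolt of the phone test fixture is left half drawn, and nobody can see if it still has hold of the clear lid: before moving the bolt, try the lid with a gentle tug upward at its bar handle, never straining a caught lid with more than 20 N. If it is caught, let it down and draw the bolt fully back by its red knob; then raise the lid by its handle to about 55 degrees, so that a colleague can take the phone out. The lid has no stay and would drop, so finish while still holding it there by the handle, and leave the phone and everything else on the desk where they are.

Things in the scene. Friction and masses are not known exactly. Their poses are not given: they have to be found in the camera images.
- fixture: Phone test fixture fixed to the desk: aluminium case 110 mm deep (x), 214 wide (y), rim 43 high, with a ledge 40 deep and 27 high along its front and a clear lid in a dark frame. Origin: centre of the case's underside; its x axis points from the front ledge to the hinge at the back, y to its left (the bolt's side), z up. Offsets below are in this frame.
- lid (a joint): Lid angle, rad: 0 shut, 1.4 stop; its front edge rises, turning about the fixture's +y axis at lid_hinge. About 0.28 kg: falls shut from any angle, takes about 2 N at the handle to raise. If the bolt holds it, it rises 0.012 rad freely, then pulls on a sprung strike (about 5 N per mm at the bolt; a nose that only just catches may slip off); if not, it just rises. Shut, its top is 53.5 mm high.
- lid_handle (a point): Middle of the lid's steel bar handle: a round bar 10 mm thick along the fixture's y axis, straight for 54 mm between two bent legs, 34 mm above the lid's top. Lid shut: at (-38, -45, 87.5) mm. Held between fingers that close across it, the bar can turn in them as the lid swings; closing on it can itself load the tool by 5 to 10 N.
- lid_hinge (a point): Point on the lid's hinge axis (which runs along the fixture's y), at (58, 0, 48) mm.
- bolt (a joint): How far the slide bolt is drawn, m: 0 fully shot, 0.016 fully drawn (stop). Drawn along the fixture's +y axis with about 2.5 N; stays where left. Starts at 0.003 to 0.009. The strike it catches, hidden in a hood on the lid's front edge, is set differently each time, so this value does not tell whether the lid is held; fully drawn it never is.
- bolt_knob (a point): On the axis of the bolt's upright red knob, 14 mm in diameter, 14 mm below the knob's top, at (-74, 53 + drawn, 75) mm. The lid's hood (57 mm high) and two dark straps (54 mm high) over the bolt, 20 mm to the -y and 32 mm to the +y side of the knob when the bolt is fully shot, are the highest things beside it.
- phone: An opened phone lying in the fixture's nest under the lid, 74x158x9 mm; origin at the centre of its underside, 21 mm above the desk.
- mouse: Bystander: a black computer mouse, 110x65x38 mm, right of the cutting mat; origin at the centre of its underside.
- driver_pad: Bystander: a grey precision screwdriver lying on the cutting mat, 18x137x18 mm; origin at the centre of its underside.
- card_tray: Bystander: a flat black tray with a white screw card, 63x86x10 mm, on the cutting mat; origin at the centre of its underside.
- battery_pouch: Bystander: a battery in a clear pouch, 62x128x12 mm, lying on a spare phone at the left; origin at the centre of its underside.
- flux_syringe: Bystander: a cream flux syringe, 24x120x16 mm, lying at the right; origin at the centre of its underside.
- solder_spool: Bystander: a black and silver solder spool, 52x52x30 mm, standing at the left; origin at the centre of its underside.

How it is judged:
On the way, in this order (a step that is already met when the one before it is completed fails the run):
1. the lid is tugged with the bolt as it was found: either the bolt takes more than 2 N, or the lid comes up by more than 0.09 rad (distance of bolt_knob from where it was at the start of the episode below 0.003 m and (contact force between bolt and lid above 2 N or value of joint lid above 0.09 rad)), for 0.1 s.
2. the lid is raised past 0.5 rad (value of joint lid above 0.5 rad), for 0.1 s.
At the end, for the whole second after the job is handed in: The lid stands still at 0.80 to 1.15 rad (46 to 66 degrees), carried by the fingers (over 1 N, TCP within 50 mm of its handle's middle); the bolt is within 3 mm of where it was found or drawn past 13.5 mm; the phone is within 10 mm, each bystander within 20 mm of its start (value of joint lid between 0.8 and 1.15 rad and contact force between the fingers and lid above 1 N and distance between the grasp point and lid_handle below 0.05 m and (distance of bolt_knob from where it was at the start of the episode below 0.003 m or value of joint bolt above 0.0135 m) and linear speed of lid below 0.03 m/s and distance of phone from where it was at the start of the episode below 0.01 m and distance of each of mouse, driver_pad, card_tray, battery_pouch, flux_syringe, solder_spool from where it was at the start of the episode below 0.02 m); the arm keeps its last pose, push and grip.
It fails at once if a caught lid is strained: more than 20 N between bolt and lid (contact force between bolt and lid above 20 N).
It fails at once if the phone in the nest is moved by more than 10 mm (distance of phone from where it was at the start of the episode above 0.01 m).
It fails at once if a bystander is moved by more than 20 mm (distance of any of mouse, driver_pad, card_tray, battery_pouch, flux_syringe, solder_spool from where it was at the start of the episode above 0.02 m).
It also fails if it takes over 51 s, if anything falls off the work surface, if the arm or the gripper's body presses on something with over 40 N, if the wrist force passes 120 N, or if a joint passes its speed limit or range.

## Working session

There is one attempt and no reset: what is moved stays moved. The work goes in short steps, each a Python script; the robot and the scene stay as the last script left them, time stands still between calls to the robot, and variables do not carry over. Pictures are saved under pics/ and viewed, at most 10 in all, crops included, and the job is handed in when it is done.

```bash
mkdir -p pics; ls; python3 - <<'E'
from rig import manip as m
import cv2, numpy as np
np.set_printoptions(precision=4,suppress=True)
for n in ("scene","side","wrist"):
    c=m.camera(n); cv2.imwrite(f"pics/{n}0.png",c["image"][:,:,::-1])
    print(n,c["fx"],c["fy"],c["cx"],c["cy"]); print(c.get("cam_to_world",c.get("mount")))
print(m.get_time(),m.get_position(),m.get_ee_rot(),m.get_contact_force())
E
```

```text
pics
scene 497.6219035013896 497.6219035013896 307.78444471763663 192.34859904109064
[[ 0.9058 -0.3005  0.2986  0.1116]
 [-0.4236 -0.6538  0.627  -1.036 ]
 [ 0.0068 -0.6945 -0.7195  1.1237]
 [ 0.      0.      0.      1.    ]]
side 479.9371829525717 479.9371829525717 311.3594584931252 203.57540349942434
[[-0.3615 -0.69    0.627  -0.5249]
 [-0.9324  0.2673 -0.2433  0.3035]
 [ 0.0002 -0.6726 -0.74    1.3379]
 [ 0.      0.      0.      1.    ]]
wrist 279.029472911434 279.029472911434 318.0141383241036 199.58628265923537
[[ 0.0001 -0.9556 -0.2947  0.0746]
 [ 1.     -0.0003  0.0012 -0.0006]
 [-0.0013 -0.2947  0.9556 -0.123 ]
 [ 0.      0.      0.      1.    ]]
0.15 [0.6246 0.     0.2494] [-2.2208 -2.2209  0.0014] [-0.0441 -0.9837  1.061 ]
```

View pics/scene0.png

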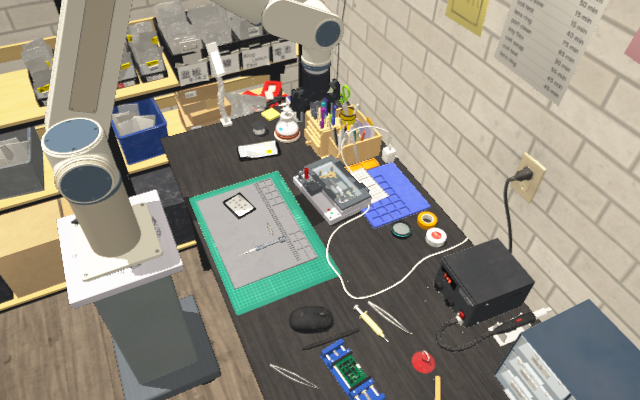

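View pics/wrist0.png

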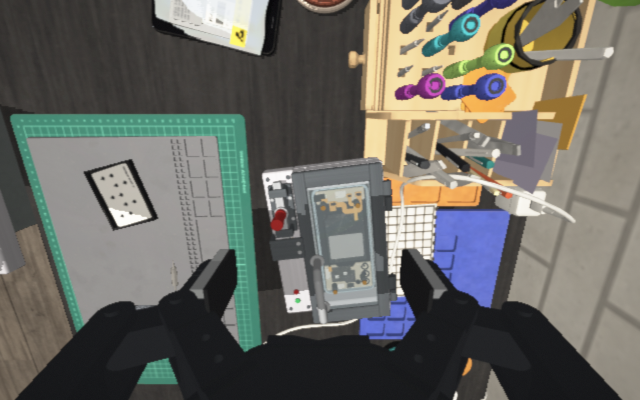

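```bash
python3 - <<'E'
import cv2
a=cv2.imread("pics/wrist0.png")[145:345,245:415]
cv2.imwrite("pics/w0c.png",cv2.resize(a,None,fx=3,fy=3,interpolation=cv2.INTER_CUBIC))
b=cv2.imread("pics/side0.png");s=cv2.imread("pics/scene0.png")[145:230,280:385]
cv2.imwrite("pics/s0c.png",cv2.resize(s,None,fx=7,fy=7,interpolation=cv2.INTER_CUBIC))
E
```

```text
(no output)
```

View pics/w0c.png

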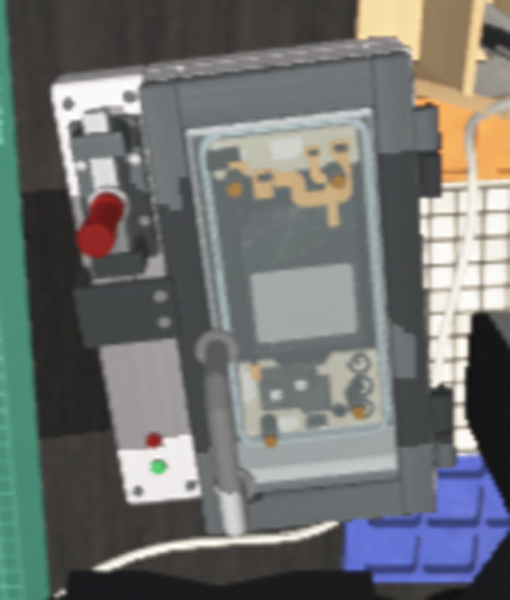

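View pics/s0c.png

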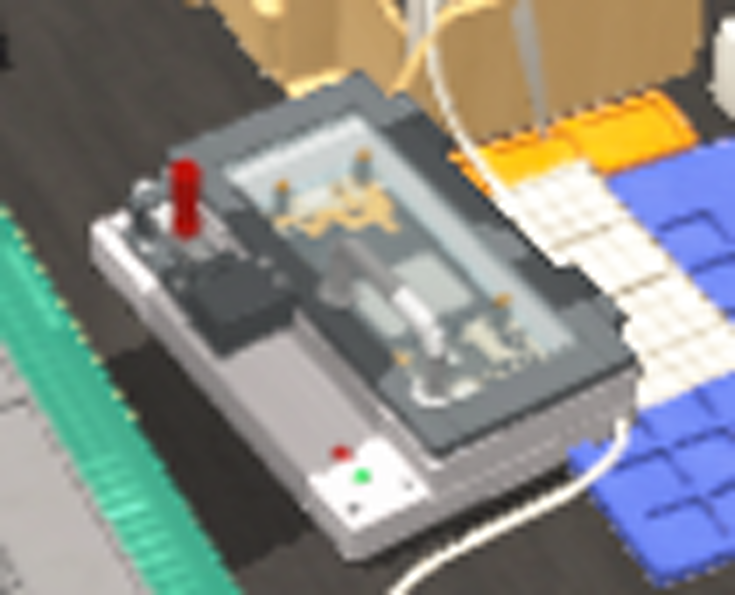

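```bash
cat > fit.py <<'E'
from rig import manip as m
import numpy as np
from scipy.spatial.transform import Rotation as R
from scipy.optimize import least_squares
np.set_printoptions(precision=4,suppress=True)
def tool():
    T=np.eye(4); T[:3,:3]=R.from_rotvec(m.get_ee_rot()).as_matrix(); T[:3,3]=m.get_position(); return T
def proj(c,C,P):
    p=(np.linalg.inv(C)@np.append(P,1))[:3]; return np.array([c["fx"]*p[0]/p[2]+c["cx"],c["fy"]*p[1]/p[2]+c["cy"]])
def fit(obs):  # obs: list of (cam,C,(u,v),fixture point mm,knob?)
    def f(q):
        M=R.from_euler("z",q[2]).as_matrix(); r=[]
        for c,C,uv,p,k in obs:
            p=np.array(p)/1e3+[0,q[3] if k else 0,0]
            r.append(proj(c,C,M@p+[q[0],q[1],0])-uv)
        return np.concatenate(r)
    s=least_squares(f,[.7,.05,.2,.006]); return s.x,f(s.x).reshape(-1,2)
E
python3 - <<'E'
from fit import *
T=tool(); w=m.camera("wrist"); W=T@w["mount"]; s=m.camera("scene"); S=s["cam_to_world"]
a=lambda u,v:(245+u/3-.33,145+v/3-.33); b=lambda u,v:(280+u/7-.43,145+v/7-.43)
obs=[(w,W,a(52,86),(-95,107,27),0),(w,W,a(129,503),(-95,-107,27),0),(w,W,a(96,238),(-74,53,89),1),(w,W,a(224,434),(-38,-45,87.5),0)]
o2=[(s,S,b(185,164),(-74,53,89),1),(s,S,b(93,226),(-95,107,27),0),(s,S,b(388,290),(-38,-45,87.5),0),(s,S,b(350,535),(-95,-107,27),0)]
for o in (obs,o2,obs+o2):
    q,r=fit(o); print(q); print(r.T)
E
```

```text
[ 0.6597 -0.0842  0.1391  0.0012]
[[-2.6115  0.6949 -0.1431  2.0876]
 [-4.6506 -1.8179  0.0283  6.7305]]
[ 0.6587 -0.0948  0.1031  0.0102]
[[-0.2218  0.0388  0.2368 -0.0578]
 [ 0.1924 -0.2111  0.0919 -0.0826]]
[ 0.6596 -0.0855  0.1342  0.0023]
[[-2.2397  0.2897 -0.1142  1.8454  0.0403 -1.2972 -0.2982  0.3122]
 [-4.0476 -1.3023 -0.0744  7.5472  0.3875 -1.2255 -1.9794 -2.1859]]
```

```bash
python3 - <<'E'
from fit import *
T=tool(); w=m.camera("wrist"); W=T@w["mount"]; s=m.camera("scene"); S=s["cam_to_world"]
a=lambda u,v:(245+u/3-.33,145+v/3-.33); b=lambda u,v:(280+u/7-.43,145+v/7-.43)
obs=[(w,W,a(52,86),(-95,107,27),0),(w,W,a(129,503),(-95,-107,27),0),(w,W,a(96,238),(-74,53,89),1)]
o2=[(s,S,b(185,164),(-74,53,89),1),(s,S,b(93,226),(-95,107,27),0),(s,S,b(388,290),(-38,-45,87.5),0),(s,S,b(350,535),(-95,-107,27),0)]
for o in (obs,o2,obs+o2):
    q,r=fit(o); print(q); print(r.T)
# candidate orientations over handle
yaw=q[2]; M=R.from_euler("z",yaw).as_matrix(); P=lambda p:M@(np.array(p)/1e3)+[q[0],q[1],0]
print("handle",proj(w,W,P((-38,-45,87.5))),P((-38,-45,87.5)))
for yy in (yaw,yaw+np.pi):
    rot=(R.from_euler("z",yy)*R.from_rotvec([-2.2214,-2.2214,0])).as_rotvec()
    print(rot, m.solve_ik(P((-38,-45,200)),rot))
E
```

```text
[ 0.6606 -0.091   0.1227  0.0068]
[[-0.5901 -0.043   0.5444]
 [-0.7389  1.1862 -0.0974]]
[ 0.6587 -0.0948  0.1031  0.0102]
[[-0.2218  0.0388  0.2368 -0.0578]
 [ 0.1924 -0.2111  0.0919 -0.0826]]
[ 0.6602 -0.0918  0.1178  0.0073]
[[-0.5272 -0.6975  0.3454  0.24   -0.1189  0.5139  0.6491]
 [-0.5331  1.4059 -0.1811  0.3145 -0.5122 -0.6888 -0.8606]]
handle [320.7561 300.8429] [ 0.6277 -0.1409  0.0875]
[-2.0868 -2.3483  0.    ] [-0.2393  0.5062  1.6228  0.      1.0126 -0.3571]
[-2.3483  2.0869 -0.0001] None
```

```bash
cat >> fit.py <<'E'
q0=np.array([0.6602,-0.0918,0.1178,0.0073])
def P(p,q=q0): return R.from_euler("z",q[2]).as_matrix()@(np.array(p)/1e3)+[q[0],q[1],0]
def rot(tilt=0,q=q0): return (R.from_euler("z",q[2])*R.from_euler("y",tilt)*R.from_rotvec([np.pi/2**.5]*2+[0])*R.identity()).as_rotvec()
E
python3 - <<'E'
from fit import *
import cv2
print(rot(), rot(.4))
m.move_to(P((-50,0,235)),rot()); m.command_gripper(.045,40)
T=tool(); w=m.camera("wrist"); W=T@w["mount"]; np.save("W1.npy",W)
im=w["image"][:,:,::-1].copy()
for p in [(-38,-45,87.5),(-38,-72,87.5),(-38,-18,87.5),(-74,53+7.3,89),(-95,107,27),(-95,-107,27)]:
    u=proj(w,W,P(p)); print(u); cv2.circle(im,tuple(int(round(x)) for x in u),1,(0,255,0),-1)
x0=180;cv2.imwrite("pics/w1.png",cv2.resize(im[60:400,180:460],None,fx=1.75,fy=1.75,interpolation=cv2.INTER_CUBIC))
cv2.imwrite("pics/w1raw.png",w["image"][:,:,::-1])
th=np.linspace(0,.96,5)
print(m.get_time(),m.get_contact_force())
E
```

```text
[2.0868 2.3484 0.    ] [-1.8894 -2.1262  0.431 ]
[329.4237 232.8652]
[329.1017 255.821 ]
[329.7637 208.6318]
[292.5349 130.1189]
[277.1755  83.215 ]
[284.0016 257.2287]
1.3583 [-0.4386  0.0866 -0.3943]
```

View pics/w1.png

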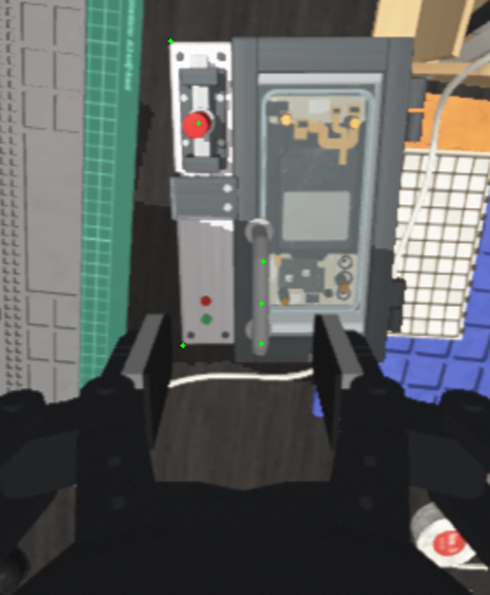

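```bash
cat >> fit.py <<'E'
q0[0]-=.001
def H(th): # handle position at lid angle
    r=R.from_euler("y",th).apply([-96,0,39.5]); return np.array([58,-45,48])+r
E
python3 - <<'E'
from fit import *
m.move_to(P((-38,-45,130)),rot()); m.servo_line(P((-38,-45,88)),rate=.08)
print(m.get_position(),P((-38,-45,88)),m.get_contact_force())
m.command_gripper(0.0,40); m.hold(.2)
f0=m.get_contact_force(); p0=m.get_position()
print("grip",m.get_width(),m.get_grip_force(),f0,p0,m.get_time())
for th in np.arange(.006,.075,.006):
    d=P(H(th))-P(H(0)); m.servo_line(p0+d,rate=.01); m.hold(.05)
    f=m.get_contact_force()-f0; print(round(th,3),f,m.get_position()-p0)
    if f[2]<-9: break
m.hold(.15); print(m.get_contact_force()-f0,m.get_width(),m.get_time())
E
```

```text
[ 0.6267 -0.1409  0.0878] [ 0.6268 -0.141   0.088 ] [ 0.2941 -0.4174  0.4049]
grip 0.008539482617318668 39.189189076423645 [-0.7724 -0.1788  5.2986] [ 0.6271 -0.1411  0.0885] 3.1833
0.006 [ 1.5386 -1.3032 -7.6921] [ 0.     -0.      0.0001]
0.012 [ 1.5732  0.1769 -9.2262] [0.0003 0.0001 0.0009]
[ 1.5469 -0.1987 -9.9416] 0.008307023141867235 3.9583
```

```bash
python3 - <<'E'
from fit import *
p0=m.get_position(); th0=.011
for th in np.arange(.005,.14,.005):
    d=P(H(th0+th))-P(H(th0)); m.servo_line(p0+d,rate=.015); m.hold(.03)
    f=m.get_contact_force(); print(round(th,3),f,m.get_position()-p0)
    if f[2]<-11: break
m.hold(.2); print(m.get_contact_force(),m.get_position(),m.get_width(),m.get_time())
E
```

```text
0.005 [ 1.2834 -0.1126 -4.2347] [0.0002 0.0001 0.0005]
0.01 [ 0.7656 -0.1141 -3.0485] [0.0004 0.     0.001 ]
0.015 [ 0.8474 -0.1052 -3.1263] [0.0006 0.0001 0.0015]
0.02 [ 0.9726  0.2798 -3.2411] [0.0008 0.0001 0.0019]
0.025 [ 1.0991 -0.0989 -3.0936] [0.001  0.0002 0.0024]
0.03 [ 1.7523  0.0822 -3.8988] [0.0012 0.0002 0.0028]
0.035 [ 1.5132  0.0042 -4.6658] [0.0014 0.0002 0.0033]
0.04 [ 1.401  -1.3914 -5.0127] [0.0016 0.0002 0.0038]
0.045 [-0.0227 -0.0777 -4.1573] [0.0019 0.0002 0.0043]
0.05 [ 0.5119 -2.0006 -4.2446] [0.0021 0.0003 0.0047]
0.055 [ 0.2564  0.0793 -4.3266] [0.0023 0.0003 0.0052]
0.06 [ 0.5798 -0.3913 -4.2681] [0.0025 0.0003 0.0056]
0.065 [ 0.4674 -0.5621 -4.34  ] [0.0028 0.0003 0.0061]
0.07 [ 0.1554 -0.8129 -5.0608] [0.003  0.0004 0.0066]
0.075 [-0.2047 -1.3161 -5.1909] [0.0032 0.0004 0.007 ]
0.08 [ 0.1271 -0.2247 -5.8144] [0.0034 0.0004 0.0075]
0.085 [-1.4268  0.4814 -4.0849] [0.0037 0.0005 0.0082]
0.09 [-1.9731 -0.5832 -2.576 ] [0.0039 0.0005 0.0085]
0.095 [-3.1925 -0.2997 -2.0135] [0.0041 0.0005 0.0089]
0.1 [-3.1098 -0.1055 -2.3775] [0.0043 0.0005 0.0093]
0.105 [-4.2275  0.239  -3.2231] [0.0045 0.0006 0.0097]
0.11 [-4.0128 -0.1993 -2.5121] [0.0048 0.0006 0.0102]
0.115 [-5.4311 -0.8739 -3.0044] [0.0051 0.0006 0.0107]
0.12 [-4.8877 -1.1461 -2.8017] [0.0053 0.0007 0.0112]
0.125 [-4.7225 -0.0842 -2.0926] [0.0056 0.0007 0.0115]
0.13 [-5.1203 -0.4313 -3.6669] [0.0058 0.0007 0.012 ]
0.135 [-5.3689 -0.13   -2.4731] [0.0061 0.0008 0.0125]
[-4.6424  0.296  -1.9121] [ 0.6335 -0.1403  0.102 ] 0.008035601604978043 11.8083
```

```bash
python3 - <<'E'
from fit import *
import cv2
k=m.camera("wrist")["image"][:,:,::-1]; s=m.camera("scene")["image"][:,:,::-1]
a=cv2.resize(s[140:235,275:390],None,fx=3.4,fy=3.4,interpolation=cv2.INTER_CUBIC)
b=cv2.resize(k[100:300,180:460],(a.shape[0]*280//200,a.shape[0]),interpolation=cv2.INTER_CUBIC)
cv2.imwrite("pics/c2.png",np.hstack([a,b])[:, :800])
E
```

```text
(no output)
```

View pics/c2.png

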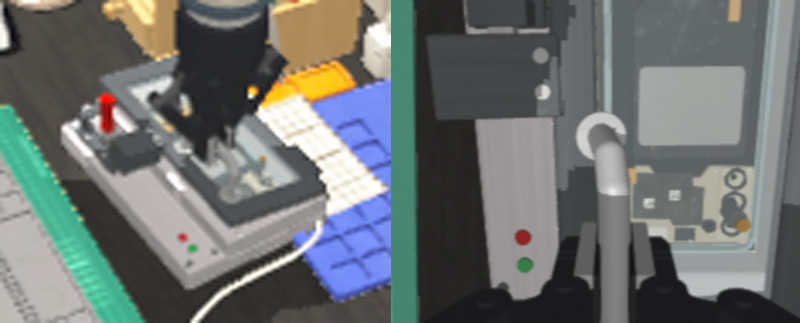

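```bash
python3 - <<'E'
from fit import *
import cv2
c=m.camera("scene"); s=c["image"][:,:,::-1].copy(); o=cv2.imread("pics/scene0.png")
S=c["cam_to_world"]
for th in (0,.14):
    for p in ((-55,-107,53.5),(-55,-20,53.5)):
        r=R.from_euler("y",th).apply(np.array(p)-[58,0,48])+[58,0,48]; print(th,p,proj(c,S,P(r)))
f=lambda i:cv2.resize(i[155:225,285:375],None,fx=4.4,fy=4.4,interpolation=cv2.INTER_CUBIC)
cv2.imwrite("pics/c3.png",np.hstack([f(o),f(s)]))
print(m.get_contact_force(),m.get_time())
E
```

```text
0 (-55, -107, 53.5) [341.7817 208.8073]
0 (-55, -20, 53.5) [325.3387 190.4472]
0.14 (-55, -107, 53.5) [342.6239 204.8921]
0.14 (-55, -20, 53.5) [326.0343 186.5355]
[-5.6749 -0.2789 -2.3164] 11.9583
```

View pics/c3.png

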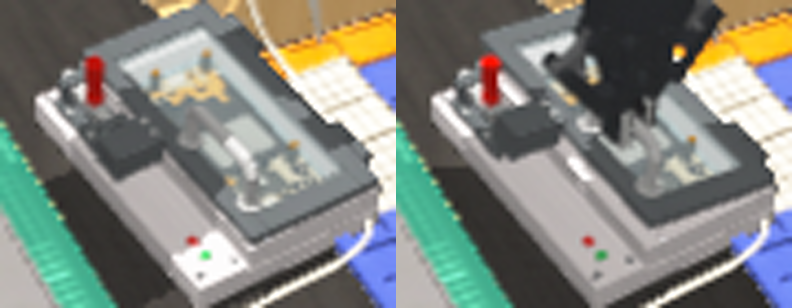

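```bash
python3 - <<'E'
from fit import *
p=m.get_position(); ths=np.linspace(0,.3,301)
tc=ths[np.argmin([abs(P(H(t))[2]-p[2]) for t in ths])]; off=p-P(H(tc)); print(tc,off)
k=0.5; n=0
for th in np.append(np.arange(tc+.05,.97,.08),.97):
    m.servo_line(P(H(th))+off,rot(k*(th-tc)),rate=.04)
    f=m.get_contact_force(); print(round(th,3),f,m.get_position()-P(H(th))-off,round(m.get_width(),4))
    if np.linalg.norm(f)>20: break
m.hold(.5); print(m.get_contact_force(),m.get_grip_force(),m.get_width(),m.get_joint_vel(),m.get_time())
import cv2
cv2.imwrite("pics/s4.png",cv2.resize(m.camera("scene")["image"][130:235,265:400,::-1],None,fx=5,fy=5,interpolation=cv2.INTER_CUBIC))
E
```

```text
0.156 [-0.0005 -0.0001  0.    ]
0.206 [-6.1271  0.1724  0.0265] [0.0001 0.     0.0004] 0.0083
0.286 [-6.7952 -0.8588  2.2493] [0.0001 0.     0.0007] 0.0082
0.366 [-6.8304 -0.517   1.1078] [-0.0002  0.      0.0005] 0.0087
0.446 [-7.5713  0.226   3.446 ] [-0.0001  0.      0.0009] 0.0084
0.526 [-8.4569  0.2841  4.5105] [-0.      0.0001  0.0013] 0.0085
0.606 [-8.9096  0.0764  7.8806] [0.0002 0.0001 0.0017] 0.0084
0.686 [-7.9457  0.7132  9.5517] [0.0005 0.0002 0.002 ] 0.0085
0.766 [-8.3184  0.6628  9.5121] [0.0009 0.0003 0.0024] 0.0083
0.846 [-7.7031  1.4955  9.6517] [0.0008 0.0003 0.0024] 0.0086
0.926 [-6.9134  1.8323 10.1985] [0.0012 0.0004 0.0027] 0.0083
0.97 [-5.1864  1.8892 10.8322] [0.0014 0.0004 0.0029] 0.0085
[-4.8543  2.0273 10.3431] 39.40307557582855 0.008222542620374943 [ 0.0003 -0.0007 -0.0024  0.0014  0.0003  0.0013] 16.225
```

View pics/s4.png

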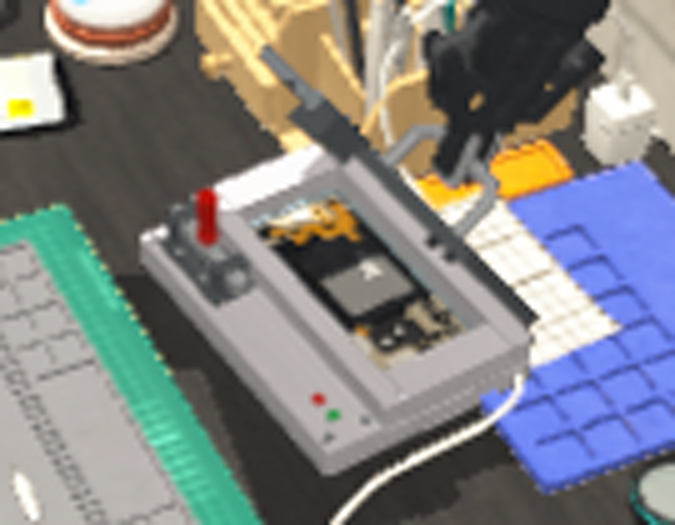

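```bash
python3 - <<'E'
from fit import *
p=R.from_euler("z",-q0[2]).apply(m.get_position()-[q0[0],q0[1],0])*1e3-[58,0,48]
print(p,np.hypot(p[0],p[2]),np.hypot(96,39.5),"angle",np.arctan2(p[0],p[2])-np.arctan2(-96,39.5))
print(m.sign_off())
E
```

```text
[-20.7669 -44.8086 104.4718] 106.51579123315713 103.80871832365527 angle 0.9842292858279131
the job is handed in; nothing more can be done
None
```

The tug showed the bolt was not holding the lid (at most about 6 N on the tool as it came up), so I left the bolt alone. I raised the lid to about 56° (0.98 rad, worked out from the arm's position) and handed the job in still gripping the handle; no verdict came back.

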